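Lock the cam clamp on the loaded drilling jig

ROBOT

A 6-joint arm with a two-finger parallel gripper is mounted at the origin on the work surface. World frame = base frame: x ahead of the robot, y to its left, z up, the work surface at z = 0. Lengths are in mm, angles in rad, forces in N, time in s.
With the tool pointing down it reaches from about 350 to 775 mm from the base axis. Payload 7.3 kg.
Tool frame: the origin (TCP) lies between the finger pads; the fingertips stand bot.tip_extent ahead of it and the grasp point (between the pads) lies 6 mm ahead of it (bot.tip_extent is the distance from the TCP to the fingertips, in mm); x points along the fingers, y is the direction in which the jaws open and shut, and the axes are right-handed (so a half turn about x gives the same grasp; the last joint's range is limited). The gripper opens to 92 mm and grips with 3 to 60 N. Pads are 19 mm wide; open, the fingers measure 130 mm over their backs; the gripper's body (75 mm by 190 mm) begins 47 mm behind the grasp point.
Start: joints at [1.049, 0.342, 1.524, -0, 1.275, -0.146], TCP at [192.67, 488.386, 251.741] pointing down, gripper open.
Joint ranges: [-2.53, 2.53], [-0.77, 2.02], [0.04, 2.7], [-1, 4.14], [0.28, 2.66], [-3.11, 3.11]. Speed limits (rad/s): [2.57, 2.57, 3.14, 3.14, 3.14, 3.14].

INTERFACE

Orientations are given as [roll, pitch, yaw] about the fixed x, y, z axes, in that order (R = Rz(yaw) Ry(pitch) Rx(roll)).
In Python, from plant import bot, capture, workorder gives the robot as it stands. The module is installed in compiled form; this text tells all that it offers.
- The arm moves only by the shell command python3 -m crank 'ROWS'. ROWS is JSON, a list of rows, each an object with "linear": the shift along the tool's x, y, z in cm, a list of three; "delta_rot": the turn, a rotation vector about the tool's x, y, z in degrees, a list of three; "fingers": the opening, from 0 (shut) to 1 (fully open). In form: [{"linear": [x, y, z], "delta_rot": [wx, wy, wz], "fingers": fingers}, ...]. A call has exactly 5 rows; each row shifts and turns the commanded pose from where the row before left it, along the tool's axes as they then stand; what a row does not reach is not made up. A row lasts 1/10 s, in which the tool goes at most 50 mm and 8.59 degrees, less where a joint would pass 70% of its speed; a pose out of reach is approached as far as the arm can. A call with a gripper value outside its range is refused whole. The fingers move at their own pace and stop on an object; the grip force is fixed at half the most. Time passes only in rows, so rows that do not move let the fingers close, or fill a call up. It gives the time, the measured TCP pose, the force and the opening at its end, in the units of the state.
- bot.get_obs(): the state, without advancing time (a new reading comes with each control period).
- capture(name): name is "scene" or "top" or "wrist"; returns a dict with "image" (384x512x3 uint8, blue, green, red), "mtx" (3x3 intrinsics, pixels), "dist_coeffs" ([k1, k2, p1, p2, k3] as OpenCV has them; the pictures are not rectified), "pose" (4x4, takes a point from camera to world coordinates). Camera axes: x right, y down, z forward; pixel columns grow to the right and rows downward; lengths in mm; the calibration is good to about 2 mm. A picture is of the moment at which its call begins. There is no depth.
- workorder.close_job(): hands the job in, once; it reports no verdict.
The state is a dict: "time": time; "joint_positions": joint angles; "dq": joint speeds; "tau": joint torques, N m; "tool_pos": TCP position; "tcp_rot": TCP orientation; "contact_force": force on the tool from outside, world axes, zero at the start; "moment": the same for the moment, N m; "grip_width": finger opening in mm.
Only numpy, scipy, OpenCV 4.12 (cv2) and the standard library are available. Lean on these libraries where they do the work, as an engineer would, in place of code of your own. Each camera call takes 0.05 s, during which the arm holds its last target. There are 200 camera calls.

TASK

Two identical cam clamps stand on the bench, and a drilled wooden rail lies loose in one of them. Push the handle of that clamp through its quarter turn, fully home to its end stop, so that the cam presses the rail against the fence. Leave the handle of the empty clamp as it is.

Things in the scene. Friction and masses are not known exactly. Their poses are not given: they have to be found in the camera images.
- clamp_jig: Loaded cam clamp, fixed to the bench. Origin: at bench height under the lever's vertical pivot; z up. Aluminium plate 12 mm thick, x -100 to 100, y -50 to 125 mm. Dark steel fence along x, inner face at y = 85, top 48 mm above the bench. Steel cam under the lever, 14 to 36 mm above the bench, reaches 26 mm from the pivot. Its yaw is -0.3 to 1.2 rad.
- clamp_lever (a joint): Its black lever: bar 16 wide, 12 thick, mid-height 52 mm over the bench; push it 25 to 100 mm from the pivot; ball knob r 14 at 118 mm. Value in rad: 0 open (bar along -y of clamp_jig), grows anticlockwise from above to the stop at 1.571, locked (bar along +x, beside the fence). Starts at 0 to 0.3. Stiff: 2 to 3 N at 85 mm, more as the cam bites; stays where left.
- rail_center (a point): Centre of the loose wooden rail, 160 long (x), 60 wide (y), 28 mm thick, four drilled holes on top, lying on the plate between cam and fence, 26 mm above the bench, starting 4 to 5.5 mm short of the fence. Pressed to the fence its centre is at y = 55 mm of clamp_jig. The cam pushes it there; it need not be handled.
- spare_lever_handle (a point): Point on the black bar of the empty clamp's lever, 85 mm from its pivot, at mid-height, 52 mm above the bench. That clamp is identical but holds no rail; its handle also starts open. Not to be moved.
Things that resemble listed ones, but are neither listed nor needed, are in the scene too. What is shaped like the part that bears rail_center but grey or orange is not meant.

How it is judged:
By the outcome, as a careful person would: the job done as asked, in the order asked, and still so for the second after the job is handed in, with the robot touching nothing.
It also fails if it takes over 40 s, if anything falls off the work surface, if the arm or the gripper's body presses on something with over 40 N, if the wrist force passes 120 N, or if a joint passes its speed limit or range.

## Working session

There is one attempt and no reset: what is moved stays moved. The work goes in short steps, Python scripts to look and compute and a shell command to move; the robot and the scene stay as the last step left them, time stands still between calls to the robot, and variables do not carry over. Pictures are saved under pics/ and viewed, on a budget of 10 in all, crops included, one or two more only if the job needs it, and the job is handed in when it is done.

```bash
mkdir -p pics
python3 - <<'E'
from plant import bot,capture
import cv2,numpy as np
print(bot.get_obs(),bot.tip_extent)
for n in("top","scene"):
    c=capture(n);cv2.imwrite(f"pics/{n}0.png",c["image"]);print(n,c["mtx"],c["dist_coeffs"],c["pose"])
E
```

```text
{'time': 0.0, 'joint_positions': array([ 1.04899967e+00,  3.42741207e-01,  1.52501179e+00, -5.63206053e-05,
        1.27539092e+00, -1.46004025e-01]), 'dq': array([ 0.00104984,  0.00101696,  0.00048436,  0.00132399,  0.00056787,
       -0.00079283]), 'tau': array([-1.78121936e-03, -4.31237698e+01, -2.44224626e+01,  7.15595065e-02,
        5.59166784e-02, -1.71222337e-04]), 'tool_pos': array([192.49166982, 488.04427224, 251.03716252]), 'tcp_rot': array([-1.68209707,  1.56924413, -2.05787326]), 'contact_force': array([ 0.21990552, -0.39919914, -0.19974731]), 'moment': array([-0.00970203,  0.01575375,  0.00947767]), 'grip_width': 91.75641581679133} 25.0
top [[359.09609889   0.         255.12515612]
 [  0.         359.09609889 190.728672  ]
 [  0.           0.           1.        ]] [-0.09548543  0.          0.          0.          0.        ] [[-2.77019841e-02 -9.84736495e-01  1.71833164e-01  3.74959710e+02]
 [-9.99594104e-01  2.61453807e-02 -1.13157982e-02 -9.67398324e+01]
 [ 6.65043601e-03 -1.72076888e-01 -9.85061072e-01  8.60310745e+02]
 [ 0.00000000e+00  0.00000000e+00  0.00000000e+00  1.00000000e+00]]
scene [[429.13225088   0.         259.71552491]
 [  0.         429.13225088 193.00391272]
 [  0.           0.           1.        ]] [-0.03470373  0.          0.          0.          0.        ] [[ 7.29743184e-01  3.79397754e-01 -5.68798936e-01  1.08497931e+03]
 [ 6.83710558e-01 -4.09603262e-01  6.03957814e-01 -7.19877363e+02]
 [-3.84166097e-03 -8.29627936e-01 -5.58303439e-01  6.37211027e+02]
 [ 0.00000000e+00  0.00000000e+00  0.00000000e+00  1.00000000e+00]]
```

View pics/top0.png

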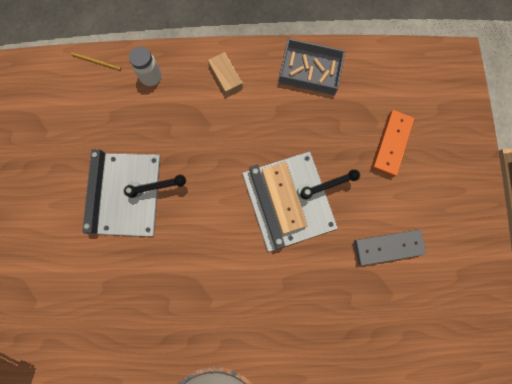

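View pics/scene0.png

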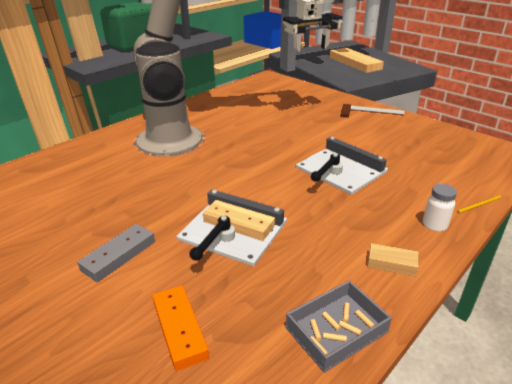

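Top view: loaded clamp has its pivot at (307,193), knob (354,175), fence (267,207) and a wooden rail with holes at (285,198). Empty clamp, which must not be touched: pivot (131,190), knob (181,181). Look-alikes for the rail: grey (390,248), orange (394,143), small wood block (226,74). I choose the clamp with the wooden drilled rail. Next I measure it and check the choice in a crop.

```bash
cat > h.py <<'E'
import cv2,numpy as np
from plant import bot,capture
def ray(c,uv,z):
    p=cv2.undistortPoints(np.array([[uv]],float),c["mtx"],np.array(c["dist_coeffs"],float))[0,0]
    T=c["pose"];d=T[:3,:3]@[p[0],p[1],1];o=T[:3,3];return o+d*(z-o[2])/d[2]
def proj(c,P):
    T=np.linalg.inv(c["pose"]);q,_=cv2.projectPoints(np.array(P,float).reshape(-1,1,3),cv2.Rodrigues(T[:3,:3])[0],T[:3,3],c["mtx"],np.array(c["dist_coeffs"],float));return q[:,0]
def crop(c,u,v,r,name,k=6):
    im=c["image"][v-r:v+r,u-r:u+r];cv2.imwrite(name,cv2.resize(im,None,fx=k,fy=k,interpolation=cv2.INTER_CUBIC))
E
python3 - <<'E'
from h import *
c=capture("top");im=c["image"];crop(c,300,195,64,"pics/crop.png",6)
dark=(im.max(2)<45).astype(np.uint8)
n,l,s,ce=cv2.connectedComponentsWithStats(dark)
for i in range(1,n):
    if s[i,4]>40 and 60<s[i,0]<430 and 140<s[i,1]<260: print(s[i],ce[i])
m=np.zeros_like(dark);m[165:210,312:365]=dark[165:210,312:365]
ys,xs=np.nonzero(m);P=np.array([ray(c,(x,y),52)[:2] for x,y in zip(xs,ys)])
print(len(P),cv2.fitLine(P.astype(np.float32),cv2.DIST_L2,0,.01,.01).ravel())
hsv=cv2.cvtColor(im,cv2.COLOR_BGR2HSV)
for nm,p,z in(("pivot",(307,193),58),("knob",(354,175),52),("fenceA",(256,171),48),("fenceB",(279,244),48),("spiv",(131,190),58),("sknob",(181,181),52),("rail",(285,198),40)):print(nm,ray(c,p,z).round(1))
s=capture("scene")
for nm,p,z in(("pivot",(227,224),58),("knob",(197,253),52)):print("scene",nm,ray(s,p,z).round(1))
E
```

```text
[ 92 151  12  82 349] [ 97.42120344 192.48997135]
[301 170  58  29 340] [332.32941176 183.22941176]
[125 176  60  21 371] [156.75202156 185.53908356]
293 [ 3.3168247e-01 -9.4339108e-01  5.3296576e+02 -2.9529453e+02]
pivot [ 506.5 -223.7   58. ]
knob [ 547.  -336.8   52. ]
fenceA [ 563.  -109.4   48. ]
fenceB [ 393.9 -156.3   48. ]
spiv [524.2 178.2  58. ]
sknob [543.2  64.   52. ]
rail [ 499.1 -174.8   40. ]
scene pivot [ 525.4 -230.4   58. ]
scene knob [ 544.4 -332.1   52. ]
```

View pics/crop.png

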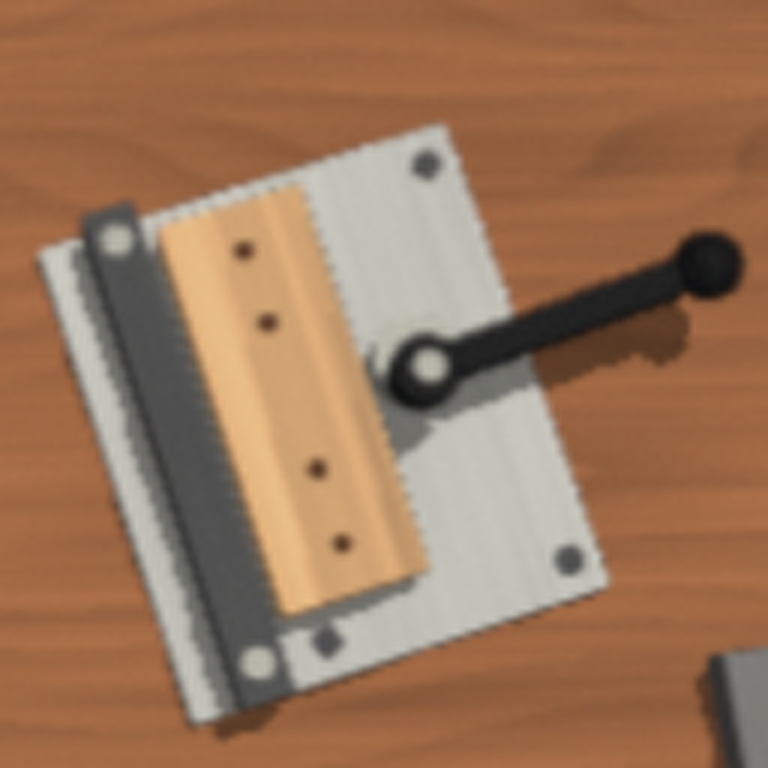

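The crop confirms the drilled wooden rail sits in the chosen clamp, with the lever open. Pivot at about (307.5,192), knob at (354,175). Pivot to knob measures 120 mm against the nominal 118 mm, which is good.

```bash
cat >> h.py <<'E'
from scipy.spatial.transform import Rotation as R
PIV=np.array([506.5,-223.7])
def st():
    o=bot.get_obs();M=R.from_euler("xyz",o["tcp_rot"]).as_matrix();return o,M
def wp(a,back,r=85):
    u=np.array([np.cos(a),np.sin(a)]);t=np.array([-u[1],u[0]]);return PIV+r*u-back*t
E
python3 - <<'E'
from h import *
o,M=st();print(M.round(3),o["time"])
for w in([400,250,251],[470,-50,251],[*wp(-1.23,50),251]):
    print(w,((M.T@(np.array(w)-o["tool_pos"]))/10).round(2))
for a in(-1.23,):print("t",np.degrees(a)+90)
E
```

```text
[[-0.     0.367  0.93 ]
 [-0.001  0.93  -0.367]
 [-1.    -0.001 -0.   ]] 0.2
[400, 250, 251] [  0.04 -14.55  28.04]
[470, -50, 251] [  0.06 -39.88  45.56]
[np.float64(487.7857667089978), np.float64(-320.5234345204194), 251] [  0.08 -64.4   57.14]
t 19.526191198908748
```

```bash
python3 -m crank '[{"linear":[0,0,0],"delta_rot":[8.2,0,0],"fingers":0},{"linear":[0,0,0],"delta_rot":[8.2,0,0],"fingers":0},{"linear":[0,0,0],"delta_rot":[8.2,0,0],"fingers":0},{"linear":[0,0,0],"delta_rot":[8.2,0,0],"fingers":0},{"linear":[0,0,0],"delta_rot":[8.2,0,0],"fingers":0}]'
python3 -m crank '[{"linear":[0,2,0],"delta_rot":[8,0,0],"fingers":0},{"linear":[0,2,4],"delta_rot":[0,0,0],"fingers":0},{"linear":[0,2,4],"delta_rot":[0,0,0],"fingers":0},{"linear":[0,2,4],"delta_rot":[0,0,0],"fingers":0},{"linear":[0,2,4],"delta_rot":[0,0,0],"fingers":0}]'
python3 -m crank '[{"linear":[0,0,4.5],"delta_rot":[0,0,0],"fingers":0},{"linear":[0,0,4.5],"delta_rot":[0,0,0],"fingers":0},{"linear":[0,0,4.5],"delta_rot":[0,0,0],"fingers":0},{"linear":[0,0,4.5],"delta_rot":[0,0,0],"fingers":0},{"linear":[0,0,4.5],"delta_rot":[0,0,0],"fingers":0}]'
python3 -m crank '[{"linear":[0,0,4.5],"delta_rot":[0,0,0],"fingers":0},{"linear":[0,0,4.5],"delta_rot":[0,0,0],"fingers":0},{"linear":[0,0,4.5],"delta_rot":[0,0,0],"fingers":0},{"linear":[0,0,4.5],"delta_rot":[0,0,0],"fingers":0},{"linear":[0,0,4.5],"delta_rot":[0,0,0],"fingers":0}]'
python3 -m crank '[{"linear":[0,-2,4],"delta_rot":[0,0,0],"fingers":0},{"linear":[0,-2,4],"delta_rot":[0,0,0],"fingers":0},{"linear":[0,-2,4],"delta_rot":[0,0,0],"fingers":0},{"linear":[0,-2,4],"delta_rot":[0,0,0],"fingers":0},{"linear":[0,-2,4],"delta_rot":[0,0,0],"fingers":0}]'
python3 - <<'E'
from h import *
o,M=st();print(M.round(3),o["time"],o["joint_positions"])
w=[*wp(-1.23,50),160];print(w,((M.T@(np.array(w)-o["tool_pos"]))/10).round(2))
E
```

```text
time: 0.7
tool_pos: [192.6, 488.3, 251.5]
tcp_rot: [-0.953, 1.57, -2.05]
contact_force: [0.7, 0.5, 0.3]
grip_width: 56.4
time: 1.2
tool_pos: [340.0, 372.1, 251.6]
tcp_rot: [-1.311, 1.571, -2.542]
contact_force: [1.5, 0.6, -0.4]
grip_width: 16.1
time: 1.7
tool_pos: [414.4, 159.6, 251.7]
tcp_rot: [1.881, 1.571, 0.65]
contact_force: [-0.1, 0.1, 0.6]
grip_width: 0.0
time: 2.2
tool_pos: [489.4, -52.7, 251.7]
tcp_rot: [2.237, 1.571, 1.006]
contact_force: [1.4, 0.6, 0.5]
grip_width: 0.3
time: 2.7
tool_pos: [460.9, -274.5, 251.6]
tcp_rot: [3.024, 1.571, 1.793]
contact_force: [0.3, 0.3, 0.4]
grip_width: 0.2
[[-0.     0.943  0.333]
 [ 0.     0.333 -0.943]
 [-1.     0.    -0.   ]] 2.7 [-6.80171757e-01  3.63278259e-01  1.49265573e+00  1.72487724e-04
  1.28586840e+00 -1.01983691e+00]
[np.float64(487.7857667089978), np.float64(-320.5234345204194), 160] [9.16 1.   5.23]
```

```bash
python3 -m crank '[{"linear":[1,0,2.6],"delta_rot":[0,0,0],"fingers":0},{"linear":[4,0.5,2.6],"delta_rot":[0,0,0],"fingers":0},{"linear":[4,0,0],"delta_rot":[0,0,0],"fingers":0},{"linear":[4,0,0],"delta_rot":[0,0,0],"fingers":0},{"linear":[0,0,0],"delta_rot":[0,0,0],"fingers":0}]'
python3 - <<'E'
from h import *
c=capture("scene");crop(c,215,225,80,"pics/s1.png",5)
o,M=st();print(o["tool_pos"])
E
```

```text
time: 3.2
tool_pos: [480.7, -318.0, 116.2]
tcp_rot: [-2.635, 1.559, 2.416]
contact_force: [0.5, 1.0, 0.1]
grip_width: 0.7
[ 482.34713299 -319.11550097  119.61645906]
```

View pics/s1.png

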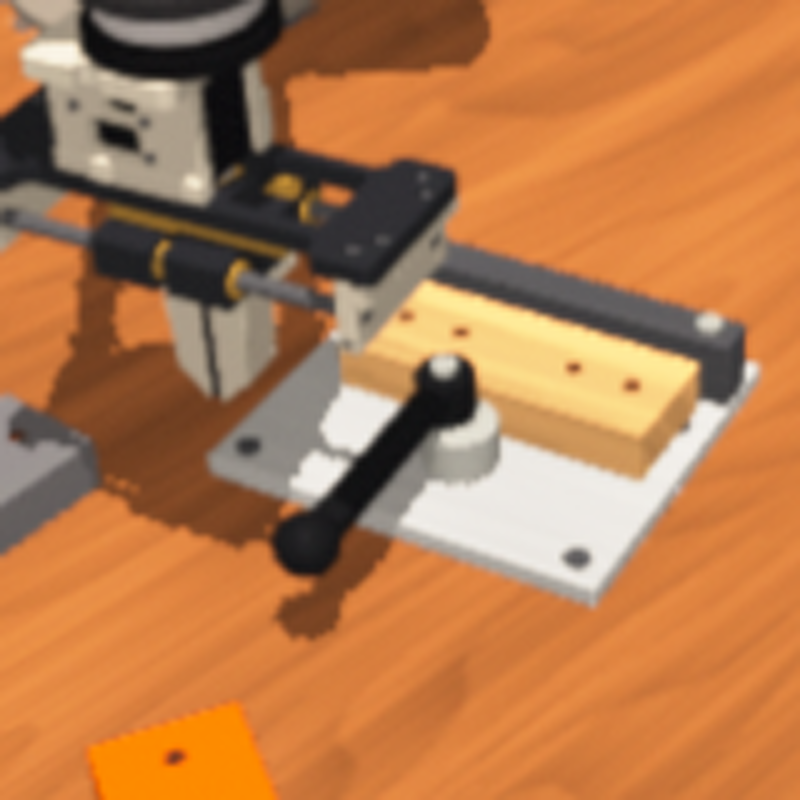

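Scene crop: the closed fingertips (full-image about 178,223) are on the robot side of the lever, clear of the bar, at height. The lever and rail are unchanged. Next I descend.

```bash
python3 -m crank '[{"linear":[1.9,0,0],"delta_rot":[0,0,0],"fingers":0},{"linear":[1.9,0,0],"delta_rot":[0,0,0],"fingers":0},{"linear":[1.9,0,0],"delta_rot":[0,0,0],"fingers":0},{"linear":[0,0,0],"delta_rot":[0,0,0],"fingers":0},{"linear":[0,0,0],"delta_rot":[0,0,0],"fingers":0}]'
python3 - <<'E'
from h import *
o,M=st();print(o["tool_pos"],M.round(3)); d=o["tool_pos"][:2]-PIV; print("y,z rel pivot",M[:2,1]@d,M[:2,2]@d)
E
```

```text
time: 3.75
tool_pos: [484.6, -320.8, 66.9]
tcp_rot: [0.547, 1.568, -0.684]
contact_force: [0.8, -0.6, 0.1]
grip_width: 0.4
[ 484.59603056 -320.78880075   66.88578982] [[ 0.002  0.943  0.333]
 [-0.002  0.333 -0.943]
 [-1.     0.002  0.003]]
y,z rel pivot -53.027568915533585 84.22635650618994
```

```bash
python3 -m crank '[{"linear":[0.4,0.6,0],"delta_rot":[0,0,0],"fingers":0},{"linear":[0,0.6,0],"delta_rot":[0,0,0],"fingers":0},{"linear":[0,0.6,0],"delta_rot":[0,0,0],"fingers":0},{"linear":[0,0.4,0],"delta_rot":[0,0,0],"fingers":0},{"linear":[0,0.4,0],"delta_rot":[0,0,0],"fingers":0}]'
python3 -m crank '[{"linear":[0,0.9,0.24],"delta_rot":[-6,0,0],"fingers":0},{"linear":[0,0.9,0.24],"delta_rot":[-6,0,0],"fingers":0},{"linear":[0,0.9,0.24],"delta_rot":[-6,0,0],"fingers":0},{"linear":[0,0.9,0.24],"delta_rot":[-6,0,0],"fingers":0},{"linear":[0,0,0],"delta_rot":[0,0,0],"fingers":0}]'
python3 - <<'E'
from h import *
o,M=st();print(o["tool_pos"]); d=o["tool_pos"][:2]-PIV; print("y,z rel pivot",M[:2,1]@d,M[:2,2]@d,"yaw_y",np.degrees(np.arctan2(M[1,1],M[0,1])))
c=capture("scene");crop(c,215,225,80,"pics/s2.png",5)
E
```

```text
time: 4.25
tool_pos: [508.6, -311.2, 60.8]
tcp_rot: [0.895, 1.571, -0.335]
contact_force: [0.2, -0.0, 0.5]
grip_width: 0.6
time: 4.75
tool_pos: [544.8, -302.4, 60.6]
tcp_rot: [1.062, 1.571, 0.252]
contact_force: [0.1, -0.3, -0.0]
grip_width: 0.2
[ 544.75199128 -302.38783721   60.58668424]
y,z rel pivot -26.515892183302945 83.37804278784652 yaw_y 43.56717564749741
```

View pics/s2.png

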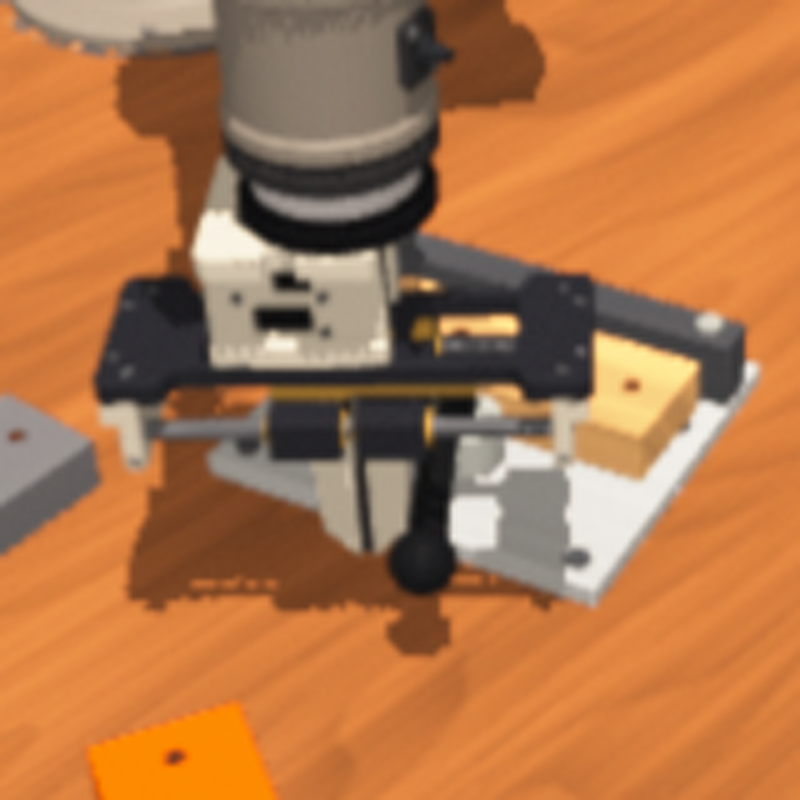

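The lever is swinging with the finger: the bar is against the right finger, knob now at full-image (219,258). I continue along the arc.

```bash
python3 -m crank '[{"linear":[0,0.9,0.25],"delta_rot":[-6,0,0],"fingers":0},{"linear":[0,0.9,0.25],"delta_rot":[-6,0,0],"fingers":0},{"linear":[0,0.9,0.25],"delta_rot":[-6,0,0],"fingers":0},{"linear":[0,0.9,0.25],"delta_rot":[-6,0,0],"fingers":0},{"linear":[0,0.9,0.25],"delta_rot":[-6,0,0],"fingers":0}]'
python3 -m crank '[{"linear":[0,0.9,0.24],"delta_rot":[-6,0,0],"fingers":0},{"linear":[0,0.9,0.24],"delta_rot":[-6,0,0],"fingers":0},{"linear":[0,0.9,0.24],"delta_rot":[-6,0,0],"fingers":0},{"linear":[0,0.45,0.12],"delta_rot":[-3,0,0],"fingers":0},{"linear":[0,0,0],"delta_rot":[0,0,0],"fingers":0}]'
python3 - <<'E'
from h import *
o,M=st();print(o["tool_pos"],o["contact_force"]); d=o["tool_pos"][:2]-PIV; print("y,z rel pivot",M[:2,1]@d,M[:2,2]@d,"yaw_y",np.degrees(np.arctan2(M[1,1],M[0,1])))
E
```

```text
time: 5.3
tool_pos: [578.8, -273.5, 60.5]
tcp_rot: [-2.716, 1.57, -3.003]
contact_force: [-2.8, -2.3, 0.3]
grip_width: 0.2
time: 5.8
tool_pos: [592.2, -243.2, 60.6]
tcp_rot: [2.543, 1.57, 2.62]
contact_force: [-0.1, -0.3, -0.2]
grip_width: 0.8
[ 592.21773842 -243.19762134   60.61517426] [-0.1158839  -0.28193037 -0.21619509]
y,z rel pivot -25.972037188592616 83.98297172906234 yaw_y 94.36977440299822
```

```bash
python3 -m crank '[{"linear":[0,0.3,0.09],"delta_rot":[-2,0,0],"fingers":0},{"linear":[0,0.3,0.09],"delta_rot":[-2,0,0],"fingers":0},{"linear":[0,0.3,0.09],"delta_rot":[-2,0,0],"fingers":0},{"linear":[0,0.3,0.09],"delta_rot":[-2,0,0],"fingers":0},{"linear":[0,0.3,0.09],"delta_rot":[-2,0,0],"fingers":0}]'
python3 -m crank '[{"linear":[0,0.15,0.04],"delta_rot":[-1,0,0],"fingers":0},{"linear":[0,0.15,0.04],"delta_rot":[-1,0,0],"fingers":0},{"linear":[0,0.1,0],"delta_rot":[0,0,0],"fingers":0},{"linear":[0,0.1,0],"delta_rot":[0,0,0],"fingers":0},{"linear":[0,0.1,0],"delta_rot":[0,0,0],"fingers":0}]'
python3 - <<'E'
from h import *
o,M=st();print(o["tool_pos"],o["contact_force"]); d=o["tool_pos"][:2]-PIV; print("y,z rel pivot",M[:2,1]@d,M[:2,2]@d,"yaw_y",np.degrees(np.arctan2(M[1,1],M[0,1])))
c=capture("top");crop(c,300,180,64,"pics/t2.png",6)
E
```

```text
time: 6.3
tool_pos: [594.5, -229.2, 60.7]
tcp_rot: [-1.694, 1.569, -1.444]
contact_force: [0.0, -5.0, -0.8]
grip_width: 0.3
time: 6.8
tool_pos: [594.3, -225.0, 60.8]
tcp_rot: [-1.346, 1.566, -1.062]
contact_force: [1.6, -12.4, -4.9]
grip_width: 0.4
[ 594.3370071  -224.98088942   60.81851479] [  1.60392187 -12.42303539  -4.88539371]
y,z rel pivot -25.807695090001456 83.96962168801333 yaw_y 106.24926801952114
```

View pics/t2.png

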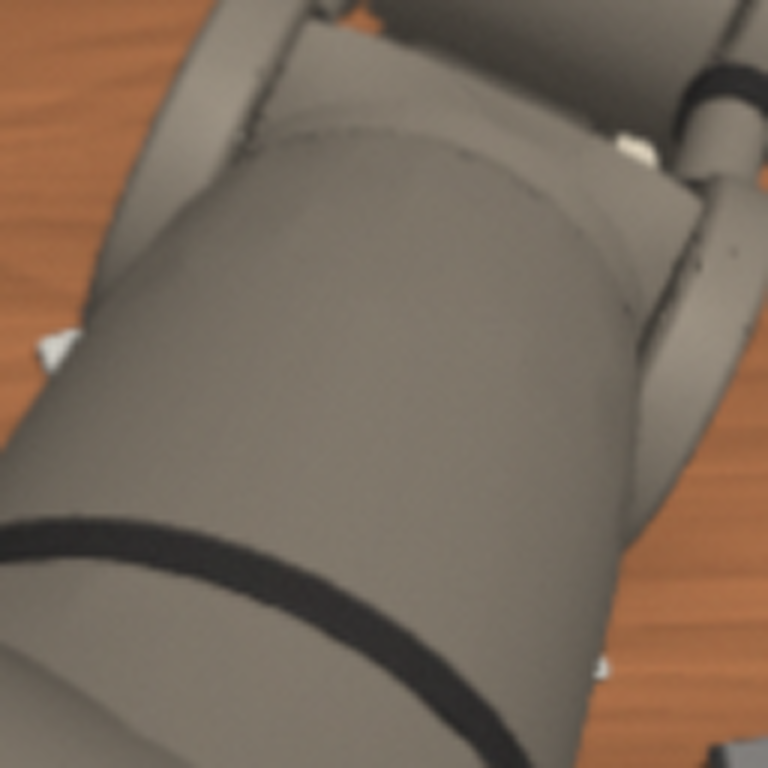

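The arm hides the clamp here, so this picture tells nothing. Force has risen to 12 N at about the expected end angle. I press on in small steps to separate cam bite from the stop.

```bash
python3 -m crank '[{"linear":[0,0.1,0],"delta_rot":[0,0,0],"fingers":0},{"linear":[0,0.1,0],"delta_rot":[0,0,0],"fingers":0},{"linear":[0,0,0],"delta_rot":[0,0,0],"fingers":0},{"linear":[0,0,0],"delta_rot":[0,0,0],"fingers":0},{"linear":[0,0,0],"delta_rot":[0,0,0],"fingers":0}]'
python3 -m crank '[{"linear":[0,0.1,0],"delta_rot":[0,0,0],"fingers":0},{"linear":[0,0.1,0],"delta_rot":[0,0,0],"fingers":0},{"linear":[0,0,0],"delta_rot":[0,0,0],"fingers":0},{"linear":[0,0,0],"delta_rot":[0,0,0],"fingers":0},{"linear":[0,0,0],"delta_rot":[0,0,0],"fingers":0}]'
python3 - <<'E'
from h import *
o,M=st();print(o["tool_pos"],o["contact_force"],o["grip_width"])
E
```

```text
time: 7.35
tool_pos: [594.3, -224.9, 60.9]
tcp_rot: [-1.302, 1.563, -1.019]
contact_force: [3.0, -15.8, -6.8]
grip_width: 0.3
time: 7.85
tool_pos: [594.3, -224.7, 61.0]
tcp_rot: [-1.299, 1.56, -1.016]
contact_force: [4.9, -22.2, -10.0]
grip_width: 0.2
[ 594.28703495 -224.70561262   61.00723113] [  4.91659658 -22.18268063  -9.96545012] 0.17904730601383614
```

Stalled: 4 mm more command moved the tool only 0.3 mm and the force rose to 22 N, so it is at the stop. I back off, lift away and look.

```bash
python3 -m crank '[{"linear":[0,-0.6,0],"delta_rot":[0,0,0],"fingers":0},{"linear":[0,-1,0],"delta_rot":[0,0,0],"fingers":0},{"linear":[0,-1.5,0],"delta_rot":[0,0,0],"fingers":0},{"linear":[-2,-1,0],"delta_rot":[0,0,0],"fingers":0},{"linear":[-4,0,0],"delta_rot":[0,0,0],"fingers":0}]'
python3 -m crank '[{"linear":[-4,0,0],"delta_rot":[0,0,0],"fingers":0},{"linear":[-4,0,0],"delta_rot":[0,0,0],"fingers":0},{"linear":[-4,-3,0],"delta_rot":[0,0,0],"fingers":0},{"linear":[0,-4,-4],"delta_rot":[0,0,0],"fingers":0},{"linear":[0,-4,-4],"delta_rot":[0,0,0],"fingers":0}]'
python3 -m crank '[{"linear":[0,-4,-4],"delta_rot":[0,0,0],"fingers":0},{"linear":[0,-4,-4],"delta_rot":[0,0,0],"fingers":0},{"linear":[0,-3,-3],"delta_rot":[0,0,0],"fingers":0},{"linear":[0,0,0],"delta_rot":[0,0,0],"fingers":0},{"linear":[0,0,0],"delta_rot":[0,0,0],"fingers":0}]'
python3 - <<'E'
from h import *
c=capture("top");im=c["image"];crop(c,300,180,64,"pics/t3.png",6)
E
```

```text
time: 8.35
tool_pos: [602.8, -257.8, 117.9]
tcp_rot: [2.283, 1.564, 2.567]
contact_force: [0.2, -0.4, -0.3]
grip_width: 0.4
time: 8.85
tool_pos: [565.7, -374.8, 242.7]
tcp_rot: [-0.804, 1.567, -0.516]
contact_force: [0.5, 0.1, -1.2]
grip_width: 0.5
time: 9.35
tool_pos: [496.3, -500.0, 240.2]
tcp_rot: [1.237, 1.569, 1.521]
contact_force: [1.1, 0.8, 0.6]
grip_width: 0.4
```

View pics/t3.png

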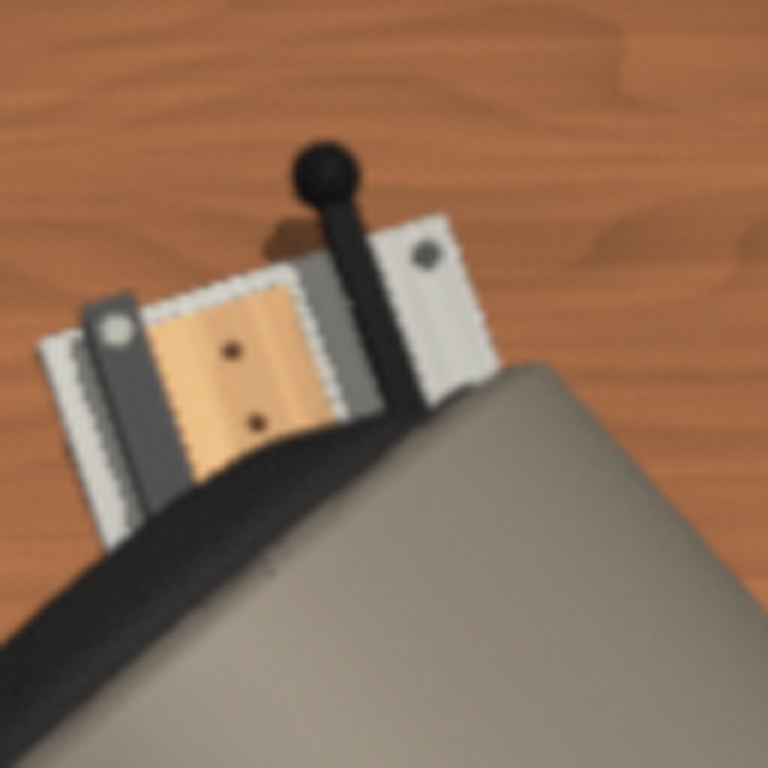

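The lever lies along the fence with the knob at full-image (290,145). The rail now touches the fence: its holes shifted about 2 px, or 4.5 mm. I check the angle numerically, and the spare.

Run:
```python
from h import *
c=capture("top");im=c["image"];f=lambda x,y:((x+.5)/6-.5+236,(y+.5)/6-.5+116)
a=lambda p,q:np.degrees(np.arctan2(*(q-p)[[1,0]]))
K=ray(c,f(326,175),52)[:2];B=ray(c,f(408,405),58)[:2];L=ray(c,f(395,372),58)
g=lambda p,z:ray(c,f(*p),z)[:2]
d0=cv2.imread("pics/top0.png")
# full-clear initial picture: fence screws on fence top, rail holes
F=a(ray(c,(236+258/6,131+663/6),48)[:2],ray(c,(236+115/6,131+240/6),48)[:2])
print("fence yaw",F,"rail holes yaw now",a(g((258,423),40),g((232,351),40)))
print("knob",K,np.hypot(*(K-PIV)),"bar from pivot->knob",a(PIV,K))
# bar line fit, top face z=58
m=(im.max(2)<45);P=[ray(c,(x,y),58)[:2] for y in range(152,182) for x in range(288,308) if m[y,x]]
l=cv2.fitLine(np.array(P,np.float32),cv2.DIST_L2,0,.01,.01).ravel();print("bar yaw",np.degrees(np.arctan(l[1]/l[0])),len(P))
n=np.array([-np.sin(np.radians(F)),np.cos(np.radians(F))])
for h0,h1 in(((244,250),(232,351)),((268,322),(258,423))):
    p0=ray(c,((h0[0]+.5)/6-.5+236,(h0[1]+.5)/6-.5+131),40)[:2];p1=g(h1,40);print("rail shift toward fence",(p1-p0)@n,"y in jig",(p1-PIV)@n)
D=cv2.absdiff(d0,im)[140:245,75:200].max(2);print("spare max diff, n>40:",D.max(),(D>40).sum())
```

```text
fence yaw 16.684130808757992 rail holes yaw now 17.389271708378296
knob [ 623.20041696 -190.61219019] 121.30041416990586 bar from pivot->knob 15.829506333526759
bar yaw 17.00238 164
rail shift toward fence 5.874624950061285 y in jig 54.36392684494525
rail shift toward fence 5.101006456922816 y in jig 53.992283167405816
spare max diff, n>40: 8 0
```

```bash
python3 -c "
from plant import workorder;print(workorder.close_job())"
```

```text
the job is handed in; nothing more can be done
None
```

The loaded clamp's lever is pushed through its quarter turn to the end stop, and the cam has pressed the rail against the fence. I pushed the lever along its arc with the closed fingers until it stalled. There, 4 mm of extra command moved the tool only about 0.3 mm and the force rose to 22 N. I then backed off, lifted clear and handed the job in at about 9.5 s.

The last checks, with the arm clear:

| Check | Measured | Expected |
|---|---|---|
| Lever bar yaw from bar fit | 17.0° | 16.7° (fence) |
| Lever yaw from pivot to knob | 15.8° | 16.7° (fence) |
| Rail shift toward the fence | 5.1–5.9 mm | 4–5.5 mm |
| Rail centre line, y in the clamp's frame | about 54 mm | 55 mm |
| Empty clamp, change since start | none visible in the picture | none |

The 1° difference between the two lever readings and the 1 mm on the rail are within picture and calibration error. The robot was touching nothing at the end. One top view during the push was hidden by the arm and told nothing.

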